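# Make up the edge-finishing kit and the stitching kit

## Task

Make up two kits from the stock on the bench, one thing to a bay. Edge kit, in the larger tray with three bays: the edge slicker lying in the long bay, the dye bottle in the square bay next to the tray's tab and the white wax pot in the other square bay. Stitching kit, in the smaller tray with two bays: the thread spool in the bay next to the tab and the beeswax cake in the other; everything stands upright or lies flat on the floor of its bay, clear of the rims, and the other things on the bench are not needed.

Things in the scene. Friction and masses are not known exactly. Their poses are not given: they have to be found in the camera images.
- edge_tray: Larger kit tray, plywood, cork floor, fixed: 152 (x) x 132 (y) mm. Origin: centre of underside. Floor 5 mm, rims and dividers (4 mm thick) 11 mm above the bench. A tab with a brass eyelet, 22 x 36 x 8 mm, sticks out at -x. Long bay 144 x 50 mm, long along x, centre (x, y) = (0, 37) mm. Square bays 70 x 70 mm: next to the tab, centre (-37, -27); the other, centre (37, -27).
- stitch_tray: Smaller kit tray, same make, fixed: 152 (x) x 78 (y) mm. Origin: centre of underside. Floor 5 mm, rims and divider (4 mm thick) 11 mm above the bench. A tab with a brass eyelet, 22 x 36 x 8 mm, sticks out at -x. Square bays 70 x 70 mm: next to the tab, centre (x, y) = (-37, 0) mm; the other, centre (37, 0).
- spool_axis (a point): Spool of cream waxed thread, standing upright: 45 mm in diameter, 50 mm high, 0.05 kg. The point is on its axis at its underside; z up. A thin thread end sticks out at one side and does not matter. Grasp it round the winding from above.
- beeswax: Cake of beeswax, a yellow-brown block scored on top, lying flat: 34 mm along its x, 52 mm along its y, 18 mm high, 0.06 kg. Origin at the centre of its underside, z up. Pinch it across its 34 mm width.
- wax_pot: White round pot with a wide screw lid (closed, one piece with it), standing upright: 50 mm in diameter, 57 mm high, 0.11 kg. Origin at the centre of its underside, z up.
- dye_bottle: Small translucent round bottle with a label and a narrow white screw cap (closed, one piece), standing upright: body 46 mm in diameter up to about 75 mm, then shoulders and the 22 mm wide cap to 105 mm; 0.12 kg. Origin at the centre of its underside, z up.
- slicker_mid (a point): Edge slicker, a turned beech stick with grooves round one half, lying on its side: 98 mm long, 27 mm in diameter at the thickest, 0.04 kg. The point is the middle of its length on its axis, 13.5 mm above what it lies on; y runs along the stick. Round: it can roll. Pinch it across the stick near its middle.

How it is judged (in metres and radians):
At the end, for the whole second after the job is handed in: All five rest flat on the cork of their own bays (height within 3 mm, slicker 4 mm; tilt under 0.08 rad, slicker 0.1), each centre near its bay's centre along each side: bottle and spool 15 mm, pot 12.5, beeswax 20, slicker 26 along and 14 across (x of dye_bottle in the frame of edge_tray between -0.052 and -0.022 m and y of dye_bottle in the frame of edge_tray between -0.042 and -0.012 m and z of dye_bottle in the frame of edge_tray between 0.002 and 0.008 m and angle between each of dye_bottle, wax_pot, spool_axis, beeswax's own z axis and vertical below 0.08 rad and linear speed of each of dye_bottle, wax_pot, slicker, spool, beeswax below 0.02 m/s and x of wax_pot in the frame of edge_tray between 0.0245 and 0.0495 m and y of wax_pot in the frame of edge_tray between -0.0395 and -0.0145 m and z of wax_pot in the frame of edge_tray between 0.002 and 0.008 m and x of slicker_mid in the frame of edge_tray between -0.026 and 0.026 m and y of slicker_mid in the frame of edge_tray between 0.023 and 0.051 m and z of slicker_mid in the frame of edge_tray between 0.0145 and 0.0225 m and angle between slicker_mid's own y axis and vertical between 1.47 and 1.67 rad and x of spool_axis in the frame of stitch_tray between -0.052 and -0.022 m and y of spool_axis in the frame of stitch_tray between -0.015 and 0.015 m and z of spool_axis in the frame of stitch_tray between 0.002 and 0.008 m and x of beeswax in the frame of stitch_tray between 0.017 and 0.057 m and y of beeswax in the frame of stitch_tray between -0.02 and 0.02 m and z of beeswax in the frame of stitch_tray between 0.002 and 0.008 m); the robot touches nothing.
It also fails if it takes over 144 s, if anything falls off the work surface, if the arm or the gripper's body presses on something with over 40 N, if the wrist force passes 120 N, or if a joint passes its speed limit or range.

## Robot

A 6-joint arm with a two-finger parallel gripper is mounted at the origin on a cart in front of the work surface, level with it; the furniture and walls round the work are solid. World frame = base frame: x ahead of the robot, y to its left, z up, the work surface at z = 0. Lengths are in m, angles in degrees, forces in N, time in s.
With the tool pointing down it reaches from about 0.4 to 0.825 m from the base axis. Payload 7 kg.
Tool frame: the origin (TCP) lies on the centre line of the jaws, within the pads' length; the fingertips stand 19 mm ahead of it and the grasp point (between the pads) is the TCP; z points along the fingers, y is the line along which they close (so a half turn about z gives the same grasp; the last joint's range is limited). The gripper opens to 88 mm and grips with 3 to 60 N. Pads are 19 mm wide; open, the fingers measure 130 mm over their backs; the gripper's body (78 mm by 193 mm) begins 47 mm behind the grasp point.
Start: joints at [89.043, 20.546, 0.682, 0, -70.136, -16.507], TCP at [0.203, 0.644, 0.246] pointing down, gripper open.
Joint ranges: [-176.03, 176.03], [-82.01, 121.73], [-58.28, 71.71], [-173.87, 95.51], [-174.79, -0.11], [-173.66, 173.66]. Speed limits (degrees/s): [136.94, 136.94, 172.46, 180, 180, 180].

## Interface

Orientations are given as [roll, pitch, yaw] about the fixed x, y, z axes, in that order (R = Rz(yaw) Ry(pitch) Rx(roll)).
In Python, from plant import * gives the robot as it stands. The module is installed in compiled form; this text tells all that it offers.
- The arm moves only by the tool play_rows, never from a script. Its argument "deltas" is a list of rows, each a list of 6 numbers: the shift along the world's x, y, z scaled (see below), then the turn, a rotation vector about the world's x, y, z scaled (see below). A call has 1 to 10 rows; each row shifts and turns the commanded pose from where the row before left it; what a row does not reach is not made up. The controller multiplies each number of a shift by 800 mm and each number of a turn by 180 degrees. A row lasts 1/10 s, in which the tool goes at most 50 mm and 8.59 degrees, less where a joint would pass 70% of its speed; a pose out of reach is approached as far as the arm can. A call with a number of a shift or a turn outside -1 to 1 is refused whole. A call with a gripper value outside its range is refused whole. "gripper" is the gripper command: -1 is shut, 1 is fully open, values between are in proportion, set as the call begins (left out, the last holds). The fingers move at their own pace and stop on an object; the grip force is fixed at half the most. Time passes only in rows, so rows that do not move let the fingers close. It gives the time, the measured TCP pose, the force, the opening and the grip force at its end, in the units of the state.
- get_obs(): the state, without advancing time (a new reading comes with each control period).
- snapshot(name): name is "scene" or "top" or "wrist"; returns (picture, depth): 400x640x3 uint8, blue, green, red; 400x640 float32, m along the optical axis (not along the pixel's ray), 0 where there is no reading.
- camera_model(name): a dict with "fx", "fy", "cx", "cy" (pixels), "world_to_cam" (4x4, takes a point from world to camera coordinates). Camera axes: x right, y down, z forward; pixel columns grow to the right and rows downward; lengths in m; the calibration is good to about 2 mm. A picture is of the moment at which its call begins: read the wrist's pose just before it. camera_model takes no time and is no camera call; for the wrist camera it gives the pose at the moment of the call.
- close_job(): hands the job in; it is judged then, once.
The state is a dict: "clock": time; "joint_pos": joint angles; "qvel": joint speeds; "tau": joint torques, N m; "tool_pos": TCP position; "orientation": TCP orientation; "force": force on the tool from outside, world axes, zero at the start; "moment": the same for the moment, N m; "opening": finger opening in m; "gripper_force": force on a finger pad.
Only numpy, scipy, OpenCV 4.12 (cv2) and the standard library are available. Lean on these libraries where they do the work, as an engineer would, in place of code of your own. Each camera call takes 0.05 s, during which the arm holds its last target. There are 200 camera calls.

## Working session

There is one attempt and no reset: what is moved stays moved. The work goes in short steps, Python scripts to look and compute and a tool call to move; the robot and the scene stay as the last step left them, time stands still between calls to the robot, and variables do not carry over. Pictures are saved under pics/ and viewed, at most 14 in all, crops included, and the job is handed in when it is done.

Besides the shell and the picture viewer there is one more tool, called after "Call:" by a JSON object that holds its "fn" and its "kwargs". play_rows: Moves the arm, as the interface text tells. Its arguments: {"type":"object","properties":{"deltas":{"type":"array","items":{"type":"array","items":{"type":"number","minimum":-1,"maximum":1}}},"gripper":{"type":"number"}},"required":["deltas"]}

```bash
mkdir -p pics
cat > h.py <<'E'
from plant import *
import numpy as np, cv2
def take(n,save=None):
    m=camera_model(n); im,d=snapshot(n)
    if save:
        cv2.imwrite('pics/'+save+'.png',im); np.savez('pics/'+save+'.npz',d=d,im=im,**{k:np.array(m[k]) for k in m})
    return m,im,d
def cloud(m,d):
    v,u=np.mgrid[:d.shape[0],:d.shape[1]]
    p=np.stack([(u-m['cx'])/m['fx']*d,(v-m['cy'])/m['fy']*d,d,np.ones_like(d)],-1)
    w=p@np.linalg.inv(np.array(m['world_to_cam'])).T
    w=w[...,:3]; w[d==0]=np.nan
    return w
def ray(m,u,v,z):
    T=np.linalg.inv(np.array(m['world_to_cam'])); r=T[:3,:3]@[(u-m['cx'])/m['fx'],(v-m['cy'])/m['fy'],1]
    return T[:3,3]+r*(z-T[2,3])/r[2]
E
python3 - <<'E'
from h import *
print(get_obs())
for n in('top','scene','wrist'):
    m,im,d=take(n,n+'0'); print(n,m['fx'],np.linalg.inv(m['world_to_cam']).round(3).tolist(),np.mean(d==0))
E
```

```text
{'clock': 0.0, 'joint_pos': array([ 8.90445143e+01,  2.05911470e+01,  6.31517185e-01, -2.09623069e-02,
       -7.01350027e+01, -1.65064691e+01]), 'qvel': array([-0.0016472 , -0.03854395, -0.00251609, -0.06403078,  0.07261619,
        0.05791949]), 'tau': array([ 1.92509484e-03, -5.82718456e+01,  2.93036610e+01,  6.99671879e+00,
        6.81074336e-03, -1.57251966e-04]), 'tool_pos': array([0.20243419, 0.64343083, 0.24460612]), 'orientation': array([ 1.79903668e+02, -7.99651007e-03, -1.74690874e+01]), 'force': array([-0.8336902 ,  0.27078832,  0.81998874]), 'moment': array([ 0.00663202, -0.03354158, -0.01329029]), 'gripper_force': 0.0, 'opening': 0.08784033434277609}
top 389.444330057661 [[0.025, -0.99, 0.139, 0.424], [-0.999, -0.021, 0.032, 0.139], [-0.028, -0.14, -0.99, 0.901], [0.0, 0.0, 0.0, 1.0]] 0.00380078125
scene 464.8645735116888 [[0.786, -0.484, 0.386, 0.147], [-0.618, -0.595, 0.513, -0.323], [-0.019, -0.642, -0.767, 0.779], [0.0, 0.0, 0.0, 1.0]] 0.00401171875
wrist 294.8108667045737 [[-0.3, -0.921, -0.248, 0.271], [-0.954, 0.29, 0.078, 0.622], [0.001, 0.26, -0.966, 0.383], [0.0, 0.0, 0.0, 1.0]] 0.01091015625
```

View pics/top0.png

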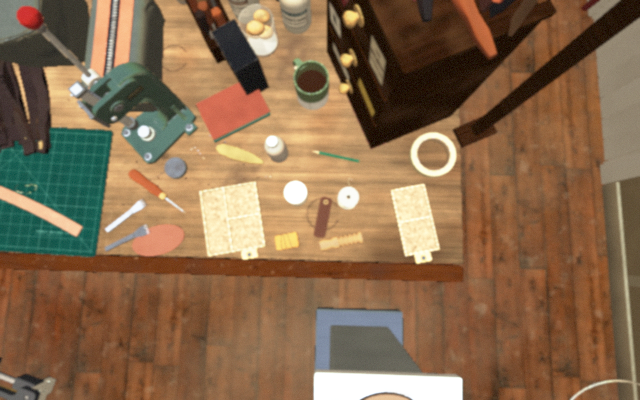

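View pics/scene0.png

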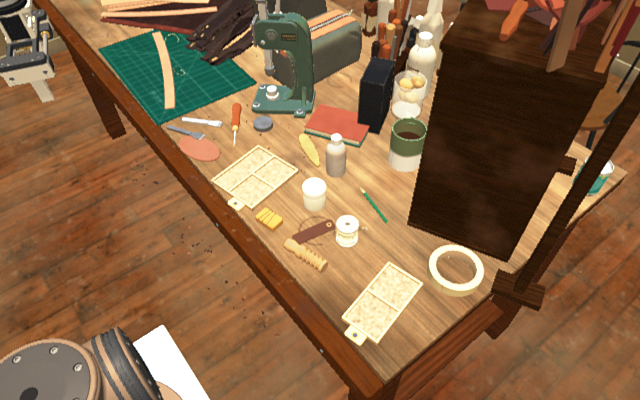

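```bash
cat > a.py <<'E'
from h import *
out={}
for n in('top0','scene0'):
    z=np.load(f'pics/{n}.npz'); m={k:z[k] for k in('fx','fy','cx','cy','world_to_cam')}
    w=cloud(m,z['d']); out[n]=w
    pts={'top0':dict(dye=(275,142),pot=(295,190),spool=(348,196),bees=(287,241),slick=(340,241),et=(232,218),st=(415,220),tabE=(249,253),tabS=(423,257),strap=(323,215),b1=(450,240)),
     'scene0':dict(dye=(336,138),pot=(314,183),spool=(346,222),bees=(268,218),slick=(305,255),et=(255,177),st=(384,300),tabE=(235,203),tabS=(357,336),strap=(314,231))}[n]
    for k,(u,v) in pts.items(): print(n,k,np.nanmedian(w[v-1:v+2,u-1:u+2].reshape(-1,3),0).round(3))
# segments by height from top+scene merged
P=np.concatenate([w.reshape(-1,3) for w in out.values()]); P=P[~np.isnan(P).any(1)]
P=P[(P[:,0]>.3)&(P[:,0]<.8)&(P[:,1]>-.25)&(P[:,1]<.45)]
print('bench z',np.median(P[np.abs(P[:,2])<.01][:,2]))
g=np.zeros((250,350)); 
for n,w in out.items():
    q=w.reshape(-1,3);q=q[~np.isnan(q).any(1)];q=q[(q[:,0]>.3)&(q[:,0]<.8)&(q[:,1]>-.25)&(q[:,1]<.45)&(q[:,2]>.012)&(q[:,2]<.2)]
    g=np.zeros((250,350),np.uint8); g[((q[:,0]-.3)*500).astype(int),((q[:,1]+.25)*500).astype(int)]=1
    g=cv2.morphologyEx(g,cv2.MORPH_CLOSE,np.ones((3,3)))
    N,L,S,C=cv2.connectedComponentsWithStats(g)
    for i in range(1,N):
        if S[i,4]>40:
            l=L[((q[:,0]-.3)*500).astype(int),((q[:,1]+.25)*500).astype(int)]==i; s=q[l]; zt=np.percentile(s[:,2],95); t=s[s[:,2]>zt-.006]
            print(n,'comp',S[i,4],'min',s.min(0).round(3),'max',s.max(0).round(3),'ztop',zt.round(3),'topmid',((t.min(0)+t.max(0))/2).round(3))
z=np.load('pics/top0.npz');cv2.imwrite('pics/c1.png',cv2.resize(z['im'][125:270,180:470],None,fx=2.75,fy=2.75,interpolation=cv2.INTER_CUBIC))
E
python3 a.py
```

```text
top0 dye [0.64  0.254 0.103]
top0 pot [0.546 0.212 0.055]
top0 spool [0.539 0.094 0.025]
top0 bees [0.434 0.23  0.017]
top0 slick [0.437 0.111 0.023]
top0 et [0.484 0.36  0.009]
top0 st [ 0.489 -0.06   0.007]
top0 tabE [0.405 0.316 0.008]
top0 tabS [ 0.406 -0.077  0.007]
top0 strap [0.496 0.15  0.002]
top0 b1 [ 0.446 -0.14  -0.001]
scene0 dye [0.641 0.256 0.103]
scene0 pot [0.548 0.217 0.056]
scene0 spool [0.536 0.099 0.049]
scene0 bees [0.433 0.228 0.018]
scene0 slick [0.435 0.102 0.022]
scene0 et [0.482 0.355 0.006]
scene0 st [ 0.492 -0.061  0.009]
scene0 tabE [0.403 0.316 0.007]
scene0 tabS [ 0.408 -0.083  0.008]
scene0 strap [0.493 0.15  0.003]
bench z -0.0006635070328743775
top0 comp 429 min [0.416 0.205 0.012] max [0.455 0.258 0.021] ztop 0.019 topmid [0.436 0.231 0.017]
top0 comp 566 min [0.416 0.061 0.012] max [0.461 0.158 0.029] ztop 0.026 topmid [0.438 0.108 0.024]
top0 comp 381 min [0.513 0.073 0.016] max [0.556 0.115 0.053] ztop 0.051 topmid [0.535 0.094 0.049]
top0 comp 496 min [0.517 0.186 0.013] max [0.566 0.237 0.06 ] ztop 0.058 topmid [0.541 0.212 0.056]
top0 comp 93
[... 954 characters left out ...]
] max [0.565 0.235 0.06 ] ztop 0.058 topmid [0.54  0.21  0.056]
scene0 comp 996 min [ 0.589 -0.151  0.012] max [ 0.692 -0.049  0.028] ztop 0.026 topmid [ 0.641 -0.1    0.024]
scene0 comp 351 min [0.616 0.233 0.012] max [0.663 0.275 0.107] ztop 0.103 topmid [0.641 0.259 0.102]
scene0 comp 385 min [ 0.653 -0.151  0.012] max [0.743 0.042 0.2  ] ztop 0.193 topmid [ 0.697 -0.055  0.193]
scene0 comp 938 min [ 0.662 -0.249  0.012] max [ 0.741 -0.151  0.2  ] ztop 0.186 topmid [ 0.697 -0.201  0.19 ]
scene0 comp 3481 min [0.668 0.28  0.012] max [0.8   0.449 0.15 ] ztop 0.142 topmid [0.787 0.321 0.143]
scene0 comp 288 min [0.746 0.14  0.012] max [0.8   0.218 0.103] ztop 0.099 topmid [0.772 0.179 0.098]
```

View pics/c1.png

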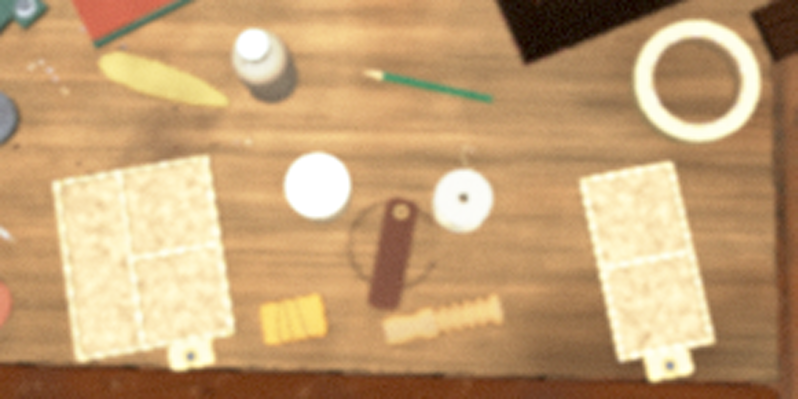

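```bash
cat > b.py <<'E'
from h import *
import json
for n in('top0','scene0'):
    z=np.load(f'pics/{n}.npz'); m={k:z[k] for k in('fx','fy','cx','cy','world_to_cam')}
    w=cloud(m,z['d']); im=z['im'].astype(int)
    hsv=cv2.cvtColor(z['im'],cv2.COLOR_BGR2HSV)
    mask=((hsv[...,2]>175)&(hsv[...,0]>8)&(hsv[...,0]<35)&(np.abs(w[...,2]-.008)<.009)&(w[...,0]<.61)).astype(np.uint8)
    mask=cv2.morphologyEx(cv2.morphologyEx(mask,cv2.MORPH_CLOSE,np.ones((5,5))),cv2.MORPH_OPEN,np.ones((3,3)))
    N,L,S,C=cv2.connectedComponentsWithStats(mask)
    for i in range(1,N):
        if S[i,4]<800: continue
        c=cv2.findContours((L==i).astype(np.uint8),cv2.RETR_EXTERNAL,cv2.CHAIN_APPROX_NONE)[0][0][:,0]
        p=np.array([ray(m,u,v,.011)[:2] for u,v in c]); 
        r=cv2.minAreaRect((p*1000).astype(np.float32)); print(n,'tray all',S[i,4],np.round(r[0],1),np.round(r[1],1),round(r[2],1))
        o=cv2.morphologyEx((L==i).astype(np.uint8),cv2.MORPH_OPEN,cv2.getStructuringElement(cv2.MORPH_ELLIPSE,(33,33) if n=='top0' else (37,37)))
        cs=cv2.findContours(o,cv2.RETR_EXTERNAL,cv2.CHAIN_APPROX_NONE)[0]
        if cs:
            c=max(cs,key=len)[:,0];p=np.array([ray(m,u,v,.011)[:2] for u,v in c]); r=cv2.minAreaRect((p*1000).astype(np.float32)); print('  body',np.round(r[0],1),np.round(r[1],1),round(r[2],1))
    q=w.reshape(-1,3); q=q[~np.isnan(q).any(1)]
    for nm,b in(('bees',(.40,.47,.19,.27,.012)),('slick',(.40,.475,.05,.17,.010))):
        s=q[(q[:,0]>b[0])&(q[:,0]<b[1])&(q[:,1]>b[2])&(q[:,1]<b[3])&(q[:,2]>b[4])]
        r=cv2.minAreaRect((s[:,:2]*1000).astype(np.float32)); e,v=np.linalg.eigh(np.cov(s[:,:2].T)); print(n,nm,np.round(r[0],1),np.round(r[1],1),round(r[2],1),'axis',np.degrees(np.arctan2(v[1,1],v[0,1])).round(1)%180,s.mean(0).round(3))
    f=q[(q[:,0]>.59)&(q[:,0]<.69)&(q[:,1]>.15)&(q[:,1]<.37)&(q[:,2]>.02)&~((np.hypot(q[:,0]-.642,q[:,1]-.258)<.035))]
    print('near bottle',len(f),f.max(0).round(3) if len(f) else '')
E
python3 b.py
```

```text
top0 tray all 26823 [500.7 252. ] [825.  214.1] 90.0
  body [500.6 370.7] [408.2 213.3] 90.0
top0 tray all 1067 [491.5 816.4] [226.7  30.5] 66.9
top0 bees [435.3 231. ] [33.9 51.5] 12.5 axis 101.5 [0.435 0.231 0.017]
top0 slick [437.7 109.5] [26.6 97.3] 14.3 axis 103.0 [0.438 0.109 0.021]
near bottle 1 [0.69  0.368 0.021]
scene0 tray all 2623 [ 492.9 1075.9] [746.6 206. ] 86.8
scene0 tray all 24651 [497.9 243.3] [219.5 830.4] 0.6
  body [513.2 -33.9] [257.7 180.8] 69.2
scene0 bees [434.4 229.5] [35.1 52.1] 12.2 axis 102.8 [0.434 0.228 0.017]
scene0 slick [438.  107.3] [27.3 96.6] 13.4 axis 104.1 [0.436 0.103 0.021]
near bottle 1 [0.69  0.364 0.021]
```

```bash
cat > c.py <<'E'
from h import *
z=np.load('pics/top0.npz'); m={k:z[k] for k in('fx','fy','cx','cy','world_to_cam')}
for nm,cs in(('edge',[(52,184),(208,157),(234,333),(78,360)]),('stitch',[(581,179),(673,162),(713,343),(620,361)])):
    p=np.array([ray(m,180+u/2.75-.3,125+v/2.75-.3,.011)[:2] for u,v in cs]); 
    print(nm,p.round(3).tolist(),'c',p.mean(0).round(4),'sides',np.linalg.norm(p-np.roll(p,-1,0),axis=1).round(3),'yaw',[np.degrees(np.arctan2(*(a-b)[::-1])).round(1) for a,b in((p[1],p[2]),(p[0],p[3]))])
for n in('top0','scene0'):
    z=np.load(f'pics/{n}.npz'); m={k:z[k] for k in('fx','fy','cx','cy','world_to_cam')}
    w=cloud(m,z['d'])
    d=cv2.GaussianBlur(np.nan_to_num(w[...,2]),(3,3),0)
    hsv=cv2.cvtColor(z['im'],cv2.COLOR_BGR2HSV)
    for nm,b in(('edge',(.38,.60,.28,.45)),('stitch',(.38,.60,-.13,.01))):
        roi=(w[...,0]>b[0])&(w[...,0]<b[1])&(w[...,1]>b[2])&(w[...,1]<b[3])
        t,_=cv2.threshold(hsv[...,1][roi],0,255,cv2.THRESH_OTSU)
        mk=(roi&(hsv[...,1]<t)&(d>.002)).astype(np.uint8); mk=cv2.morphologyEx(mk,cv2.MORPH_CLOSE,np.ones((5,5)))
        mk=cv2.morphologyEx(mk,cv2.MORPH_OPEN,cv2.getStructuringElement(cv2.MORPH_RECT,(25,25)) if n=='top0' else np.ones((19,19)))
        c=max(cv2.findContours(mk,cv2.RETR_EXTERNAL,cv2.CHAIN_APPROX_NONE)[0],key=len)[:,0]
        p=np.array([ray(m,u,v,.011)[:2] for u,v in c]); r=cv2.minAreaRect((p*1000).astype(np.float32)); print(n,nm,t,np.round(r[0],1),np.round(r[1],1),round(r[2],1))
E
python3 c.py
```

```text
edge [[0.543, 0.441], [0.569, 0.309], [0.422, 0.281], [0.397, 0.409]] c [0.4829 0.36  ] sides [0.134 0.15  0.131 0.15 ] yaw [np.float64(11.0), np.float64(12.2)]
stitch [[0.557, -0.005], [0.573, -0.081], [0.424, -0.111], [0.408, -0.036]] c [ 0.4905 -0.0583] sides [0.078 0.152 0.077 0.152] yaw [np.float64(11.5), np.float64(11.9)]
top0 edge 93.0 [483.5 358.2] [154.3 136.2] 3.9
top0 stitch 93.0 [488.4 -58.5] [160.1  80.4] 10.8
scene0 edge 98.0 [473.4 357. ] [175.3 133.6] 11.6
scene0 stitch 96.0 [480.6 -61.9] [174.1  78.5] 12.4
```

Call:
{"fn": "play_rows", "kwargs": {"deltas": [[0.0225, -0.055, -0.003, 0, 0, -0.033], [0.0225, -0.055, -0.003, 0, 0, -0.033], [0.0225, -0.055, -0.003, 0, 0, -0.033], [0.0225, -0.055, -0.003, 0, 0, -0.033], [0.0225, -0.055, -0.003, 0, 0, -0.033], [0.0225, -0.055, -0.003, 0, 0, -0.033], [0.0225, -0.055, -0.003, 0, 0, -0.033], [0.0225, -0.055, -0.003, 0, 0, -0.033], [0.0225, -0.055, -0.003, 0, 0, -0.033], [0.0225, -0.055, -0.003, 0, 0, -0.031]], "gripper": 1}}

```text
clock: 1.15
tool_pos: [0.3827, 0.202, 0.2217]
orientation: [-180.0, 0.0, -76.7]
force: [1.8, -0.5, 0.5]
opening: 0.0877
gripper_force: 0.0
```

Call:
{"fn": "play_rows", "kwargs": {"deltas": [[0.0225, -0.04, -0.02, 0, 0, 0], [0.0225, -0.04, -0.02, 0, 0, 0], [0.0225, -0.04, -0.02, 0, 0, 0], [0, 0, 0, 0, 0, 0], [0, 0, 0, 0, 0, 0], [0, 0, 0, 0, 0, 0]]}}

```text
clock: 1.75
tool_pos: [0.4367, 0.1083, 0.1739]
orientation: [-180.0, 0.0, -76.5]
force: [0.6, -0.2, 0.5]
opening: 0.0877
gripper_force: 0.0
```

```bash
cat > p.py <<'E'
from plant import *
import sys,numpy as np
# p.py x y z yaw : shift (tool units, m) and turn still to go
o=get_obs(); t=[float(a) for a in sys.argv[1:]]
d=np.array(t[:3])-o['tool_pos']; y=(t[3]-o['orientation'][2]+180)%360-180
print('t',round(o['clock'],2),'pos',o['tool_pos'].round(4),'rpy',o['orientation'].round(1),'q',o['joint_pos'].round(0),'F',o['force'].round(1),'open',round(o['opening'],4))
print('shift m',d.round(4),'units',(d/.8).round(4),'turn units',round(y/180,4),'min rows',round(max(np.linalg.norm(d)/.05,abs(y)/8.59),1))
E
python3 p.py .438 .1084 .027 -76.5
python3 - <<'E'
from h import *
m,im,d=take('wrist','w1')
w=cloud(m,d).reshape(-1,3); w=w[~np.isnan(w).any(1)]
s=w[(w[:,0]>.39)&(w[:,0]<.48)&(w[:,1]>.04)&(w[:,1]<.18)&(w[:,2]>.012)&(w[:,2]<.04)]
r=cv2.minAreaRect((s[:,:2]*1000).astype(np.float32)); print(np.round(r[0],1),np.round(r[1],1),round(r[2],1),s.max(0))
E
```

```text
t 1.75 pos [0.4367 0.1083 0.1739] rpy [-180.     0.   -76.5] q [ 39.   3. -33.   0. -55. -26.] F [ 0.6 -0.2  0.5] open 0.0877
shift m [ 1.300e-03  1.000e-04 -1.469e-01] units [ 1.700e-03  1.000e-04 -1.836e-01] turn units -0.0 min rows 2.9
[439.6 108. ] [26.6 96.3] 12.8 [0.4627457  0.15665004 0.0271701 ]
```

View pics/w1.png

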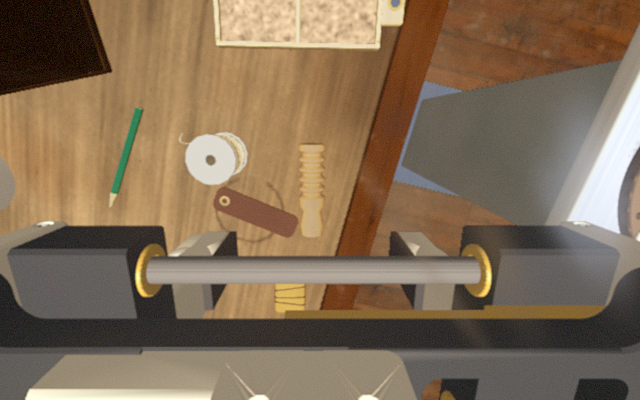

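Call:
{"fn": "play_rows", "kwargs": {"deltas": [[0.002, 0, -0.05, 0, 0, 0], [0, 0, -0.05, 0, 0, 0], [0, 0, -0.045, 0, 0, 0], [0, 0, -0.025, 0, 0, 0], [0, 0, -0.013, 0, 0, 0], [0, 0, 0, 0, 0, 0], [0, 0, 0, 0, 0, 0], [0, 0, 0, 0, 0, 0]]}}

```text
clock: 2.6
tool_pos: [0.439, 0.1087, 0.0284]
orientation: [-179.9, 0.1, -76.5]
force: [-0.2, 0.4, 0.1]
opening: 0.0873
gripper_force: 0.0
```

Call:
{"fn": "play_rows", "kwargs": {"deltas": [[0, 0, 0, 0, 0, 0], [0, 0, 0, 0, 0, 0], [0, 0, 0, 0, 0, 0], [0, 0, 0, 0, 0, 0], [0, 0, 0, 0, 0, 0], [0, 0, 0, 0, 0, 0], [0, 0, 0, 0, 0, 0], [0, 0, 0, 0, 0, 0]], "gripper": -1}}

```text
clock: 3.4
tool_pos: [0.4382, 0.1078, 0.0271]
orientation: [180.0, -0.0, -76.5]
force: [0.3, -0.0, -0.7]
opening: 0.0289
gripper_force: 0.0
```

Call:
{"fn": "play_rows", "kwargs": {"deltas": [[0, 0, 0, 0, 0, 0], [0, 0, 0, 0, 0, 0], [0, 0, 0, 0, 0, 0]]}}

```text
clock: 3.7
tool_pos: [0.4382, 0.1079, 0.0271]
orientation: [180.0, -0.0, -76.5]
force: [-0.2, 0.0, -0.3]
opening: 0.0254
gripper_force: 30.0
```

Call:
{"fn": "play_rows", "kwargs": {"deltas": [[0, 0, 0.02, 0, 0, 0], [0, 0, 0.04, 0, 0, 0], [0, 0, 0.05, 0, 0, 0], [0, 0, 0.05, 0, 0, 0], [0, 0, 0, 0, 0, 0]]}}

```text
clock: 4.2
tool_pos: [0.4408, 0.1094, 0.1603]
orientation: [-179.5, 0.2, -76.4]
force: [0.9, 1.4, -2.0]
opening: 0.0256
gripper_force: 30.0
```

```bash
python3 p.py .4756 .3962 .0325 11.6
```

```text
t 4.2 pos [0.4408 0.1094 0.1603] rpy [-179.5    0.2  -76.4] q [ 39.   4. -33.   0. -52. -25.] F [ 0.9  1.4 -2. ] open 0.0256
shift m [ 0.0348  0.2868 -0.1278] units [ 0.0435  0.3585 -0.1598] turn units 0.4891 min rows 10.2
```

Call:
{"fn": "play_rows", "kwargs": {"deltas": [[0.0043, 0.033, 0, 0, 0, 0.0445], [0.0043, 0.033, 0, 0, 0, 0.0445], [0.0043, 0.033, 0, 0, 0, 0.0445], [0.0043, 0.033, 0, 0, 0, 0.0445], [0.0043, 0.033, 0, 0, 0, 0.0445], [0.0043, 0.033, 0, 0, 0, 0.0445], [0.0043, 0.033, 0, 0, 0, 0.0445], [0.0043, 0.033, 0, 0, 0, 0.0445], [0.0043, 0.033, 0, 0, 0, 0.0445], [0.0043, 0.033, 0, 0, 0, 0.0445]]}}

```text
clock: 5.2
tool_pos: [0.4724, 0.3727, 0.1546]
orientation: [180.0, 0.0, 3.9]
force: [0.2, -0.1, -0.8]
opening: 0.0252
gripper_force: 30.0
```

Call:
{"fn": "play_rows", "kwargs": {"deltas": [[0.0038, 0.03, 0, 0, 0, 0.0445], [0, 0, 0, 0, 0, 0], [0, 0, 0, 0, 0, 0], [0, 0, 0, 0, 0, 0], [0, 0, 0, 0, 0, 0]]}}

```text
clock: 5.7
tool_pos: [0.4755, 0.395, 0.1552]
orientation: [180.0, 0.0, 11.5]
force: [-0.0, -0.4, 0.5]
opening: 0.0256
gripper_force: 30.0
```

```bash
python3 p.py .4756 .3962 .0325 11.6; python3 -c "
from h import *
take('wrist','w2')"
```

```text
t 5.7 pos [0.4755 0.395  0.1552] rpy [180.    0.   11.5] q [ 58.  19. -14.  -0. -57.  44.] F [-0.  -0.4  0.5] open 0.0256
shift m [ 1.000e-04  1.200e-03 -1.227e-01] units [ 1.000e-04  1.500e-03 -1.534e-01] turn units 0.0004 min rows 2.5
```

View pics/w2.png

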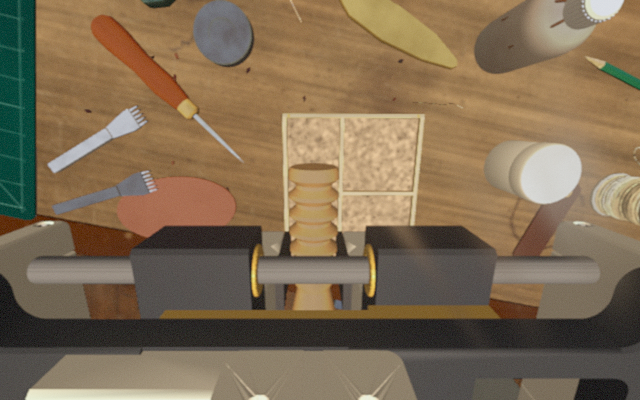

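Run:
```python
from h import *
z=np.load('pics/w2.npz'); m={k:z[k] for k in('fx','fy','cx','cy','world_to_cam')}
a,b=[ray(m,u,v,.011)[:2] for u,v in((282.5,114),(424,114.5))]
print(a,b,np.linalg.norm(a-b),np.degrees(np.arctan2(*(a-b)[::-1]))-90)
y=np.radians(11.6);R=np.array([[np.cos(y),-np.sin(y)],[np.sin(y),np.cos(y)]])
print('centre',(a+b)/2-R@[.076,0], ray(m,342,117,.011)[:2])
```

```text
[0.54612224 0.43733431] [0.57162908 0.30981091] 0.13004928218646403 11.310864504124694
centre [0.48442794 0.35829069] [0.55444108 0.38316917]
```

Call:
{"fn": "play_rows", "kwargs": {"deltas": [[0.001, 0, -0.045, 0, 0, 0], [0, 0, -0.045, 0, 0, 0], [0, 0, -0.035, 0, 0, 0], [0, 0, -0.015, 0, 0, 0], [0, 0, -0.008, 0, 0, 0], [0, 0, -0.005, 0, 0, 0], [0, 0, 0, 0, 0, 0], [0, 0, 0, 0, 0, 0], [0, 0, 0, 0, 0, 0]]}}

```text
clock: 6.65
tool_pos: [0.4768, 0.3964, 0.0339]
orientation: [-179.9, -0.1, 11.6]
force: [-0.1, 0.1, 0.9]
opening: 0.0255
gripper_force: 30.0
```

Call:
{"fn": "play_rows", "kwargs": {"deltas": [[0, 0, 0, 0, 0, 0], [0, 0, 0, 0, 0, 0], [0, 0, 0, 0, 0, 0], [0, 0, 0, 0, 0, 0], [0, 0, 0, 0, 0, 0], [0, 0, 0, 0, 0, 0]], "gripper": 0.1}}

```text
clock: 7.25
tool_pos: [0.4764, 0.3958, 0.0327]
orientation: [180.0, 0.0, 11.6]
force: [-1.1, -0.4, 0.3]
opening: 0.0486
gripper_force: 0.0
```

Call:
{"fn": "play_rows", "kwargs": {"deltas": [[0, 0, 0.02, 0, 0, 0], [0, 0, 0.04, 0, 0, 0], [0, 0, 0.06, 0, 0, 0], [0, 0, 0.03, 0, 0, 0], [0, 0, 0, 0, 0, 0], [0, 0, 0, 0, 0, 0]]}}

```text
clock: 7.85
tool_pos: [0.4763, 0.396, 0.1532]
orientation: [-179.9, -0.0, 11.6]
force: [0.6, 0.4, -1.1]
opening: 0.0484
gripper_force: 0.0
```

```bash
cat > chk.py <<'E'
from h import *
import sys
# chk.py cam x0 x1 y0 y1 z0 : extent of what stands above z0 in a box
n=sys.argv[1]; b=[float(a) for a in sys.argv[2:]]
m,im,d=take(n,'last_'+n); w=cloud(m,d).reshape(-1,3); w=w[~np.isnan(w).any(1)]
s=w[(w[:,0]>b[0])&(w[:,0]<b[1])&(w[:,1]>b[2])&(w[:,1]<b[3])&(w[:,2]>b[4])&(w[:,2]<.13)]
r=cv2.minAreaRect((s[:,:2]*1000).astype(np.float32)); print(len(s),'rect',np.round(r[0],1),np.round(r[1],1),round(r[2],1),'zmax',np.percentile(s[:,2],[50,98]).round(4))
E
python3 chk.py top .41 .55 .34 .45 .019; python3 chk.py scene .41 .55 .34 .45 .019;python3 p.py .541 .211 .047 11.6
```

```text
119 rect [445.8 388.7] [35.5 21.6] 4.8 zmax [0.0259 0.0305]
341 rect [474.8 392.9] [98.1 26.1] 12.7 zmax [0.0264 0.0318]
t 7.95 pos [0.4759 0.3952 0.1516] rpy [1.799e+02 1.000e-01 1.160e+01] q [ 58.  20. -14.  -0. -57.  44.] F [-0.3 -0.2 -0.3] open 0.0482
shift m [ 0.0651 -0.1842 -0.1046] units [ 0.0814 -0.2303 -0.1307] turn units 0.0 min rows 4.4
```

Call:
{"fn": "play_rows", "kwargs": {"deltas": [[0.0135, -0.0383, 0, 0, 0, 0], [0.0135, -0.0383, 0, 0, 0, 0], [0.0135, -0.0383, 0, 0, 0, 0], [0.0135, -0.0383, 0, 0, 0, 0], [0.0135, -0.0383, 0, 0, 0, 0], [0.0135, -0.0383, 0, 0, 0, 0], [0, 0, 0, 0, 0, 0], [0, 0, 0, 0, 0, 0], [0, 0, 0, 0, 0, 0]], "gripper": 1}}

```text
clock: 8.85
tool_pos: [0.5409, 0.2122, 0.1519]
orientation: [180.0, 0.1, 11.6]
force: [-0.2, -0.1, -0.0]
opening: 0.0876
gripper_force: 0.0
```

```bash
python3 p.py .5405 .211 .05 11.6; python3 chk.py wrist .48 .60 .15 .27 .045
```

```text
t 8.85 pos [0.5409 0.2122 0.1519] rpy [1.80e+02 1.00e-01 1.16e+01] q [ 41.  16. -19.  -0. -55.  61.] F [-0.2 -0.1 -0. ] open 0.0876
shift m [-0.0004 -0.0012 -0.1019] units [-0.0005 -0.0015 -0.1274] turn units -0.0 min rows 2.0
2829 rect [543.5 210.4] [50.  50.1] 42.6 zmax [0.0557 0.0571]
```

Call:
{"fn": "play_rows", "kwargs": {"deltas": [[0.0013, -0.0013, -0.04, 0, 0, 0], [0, 0, -0.045, 0, 0, 0], [0, 0, -0.03, 0, 0, 0], [0, 0, -0.0125, 0, 0, 0], [0, 0, 0, 0, 0, 0], [0, 0, 0, 0, 0, 0], [0, 0, 0, 0, 0, 0]]}}

```text
clock: 9.6
tool_pos: [0.5431, 0.2118, 0.0522]
orientation: [-179.9, -0.1, 11.6]
force: [-0.0, -0.0, 0.6]
opening: 0.0878
gripper_force: 0.0
```

Call:
{"fn": "play_rows", "kwargs": {"deltas": [[0, 0, 0, 0, 0, 0], [0, 0, 0, 0, 0, 0], [0, 0, 0, 0, 0, 0], [0, 0, 0, 0, 0, 0], [0, 0, 0, 0, 0, 0], [0, 0, 0, 0, 0, 0], [0, 0, 0, 0, 0, 0], [0, 0, 0, 0, 0, 0]], "gripper": -1}}

```text
clock: 10.4
tool_pos: [0.5423, 0.211, 0.0508]
orientation: [180.0, 0.0, 11.6]
force: [-0.1, -0.3, 1.8]
opening: 0.0497
gripper_force: 30.0
```

Call:
{"fn": "play_rows", "kwargs": {"deltas": [[0, 0, 0.01, 0, 0, 0], [0, 0, 0.03, 0, 0, 0], [0, 0, 0.03, 0, 0, 0], [0, 0, 0.03, 0, 0, 0], [0, 0, 0, 0, 0, 0], [0, 0, 0, 0, 0, 0]]}}

```text
clock: 11.0
tool_pos: [0.5422, 0.2111, 0.1314]
orientation: [-179.9, -0.1, 11.6]
force: [0.5, -1.1, -1.6]
opening: 0.0499
gripper_force: 30.0
```

```bash
python3 p.py .5254 .3400 .0555 11.6
```

```text
t 11.0 pos [0.5422 0.2111 0.1314] rpy [-1.799e+02 -1.000e-01  1.160e+01] q [ 41.  18. -20.  -0. -52.  61.] F [ 0.5 -1.1 -1.6] open 0.0499
shift m [-0.0168  0.1289 -0.0759] units [-0.0211  0.1611 -0.0949] turn units 0.0 min rows 3.0
```

Call:
{"fn": "play_rows", "kwargs": {"deltas": [[-0.0042, 0.0322, 0, 0, 0, 0], [-0.0042, 0.0322, 0, 0, 0, 0], [-0.0042, 0.0322, 0, 0, 0, 0], [-0.0042, 0.0322, 0, 0, 0, 0], [-0.0042, 0.0322, 0, 0, 0, 0], [0, 0, 0, 0, 0, 0], [0, 0, -0.03, 0, 0, 0], [0, 0, -0.03, 0, 0, 0], [0, 0, -0.02, 0, 0, 0]]}}

```text
clock: 11.9
tool_pos: [0.5242, 0.3383, 0.064]
orientation: [179.9, 0.2, 11.6]
force: [-0.0, -0.9, -0.6]
opening: 0.0498
gripper_force: 30.0
```

Call:
{"fn": "play_rows", "kwargs": {"deltas": [[0, 0, -0.008, 0, 0, 0], [0, 0, -0.005, 0, 0, 0], [0, 0, 0, 0, 0, 0], [0, 0, 0, 0, 0, 0], [0, 0, 0, 0, 0, 0], [0, 0, 0, 0, 0, 0]]}}

```text
clock: 12.5
tool_pos: [0.5256, 0.3399, 0.0567]
orientation: [-180.0, -0.0, 11.6]
force: [-0.3, 0.5, -1.7]
opening: 0.0499
gripper_force: 30.0
```

Call:
{"fn": "play_rows", "kwargs": {"deltas": [[0, 0, 0, 0, 0, 0], [0, 0, 0, 0, 0, 0], [0, 0, 0, 0, 0, 0], [0, 0, 0, 0, 0, 0], [0, 0, 0, 0, 0, 0]], "gripper": 0.6}}

```text
clock: 13.0
tool_pos: [0.5255, 0.3398, 0.0564]
orientation: [-180.0, -0.0, 11.6]
force: [0.5, -0.1, -0.4]
opening: 0.0699
gripper_force: 0.0
```

Call:
{"fn": "play_rows", "kwargs": {"deltas": [[0, 0, 0.02, 0, 0, 0], [0, 0, 0.05, 0, 0, 0], [0, 0, 0.06, 0, 0, 0], [0, 0, 0.06, 0, 0, 0], [0, 0, 0, 0, 0, 0], [0, 0, 0, 0, 0, 0]]}}

```text
clock: 13.6
tool_pos: [0.5258, 0.3403, 0.2102]
orientation: [-179.9, -0.2, 11.6]
force: [-1.5, -1.7, -0.7]
opening: 0.0703
gripper_force: 0.0
```

```bash
python3 chk.py top .48 .58 .29 .39 .05; python3 chk.py scene .48 .58 .29 .39 .05;python3 p.py .642 .259 .068 11.6
```

```text
202 rect [516.8 342.7] [49.5 32.9] 67.8 zmax [0.0609 0.0644]
354 rect [523.1 337.6] [49.5 50.8] 41.1 zmax [0.0608 0.0637]
t 13.7 pos [0.5249 0.3394 0.2076] rpy [1.80e+02 1.00e-01 1.16e+01] q [ 51.  17.  -9.  -0. -64.  51.] F [-0.5 -0.8  0.1] open 0.0698
shift m [ 0.1171 -0.0804 -0.1396] units [ 0.1463 -0.1005 -0.1745] turn units 0.0 min rows 4.0
```

Call:
{"fn": "play_rows", "kwargs": {"deltas": [[0.0292, -0.02, 0, 0, 0, 0], [0.0292, -0.02, 0, 0, 0, 0], [0.0292, -0.02, 0, 0, 0, 0], [0.0292, -0.02, 0, 0, 0, 0], [0.0292, -0.02, 0, 0, 0, 0], [0, 0, 0, 0, 0, 0], [0, 0, 0, 0, 0, 0], [0, 0, 0, 0, 0, 0]], "gripper": 1}}

```text
clock: 14.5
tool_pos: [0.6415, 0.2599, 0.2073]
orientation: [180.0, 0.1, 11.6]
force: [0.1, 0.0, -0.1]
opening: 0.0876
gripper_force: 0.0
```

```bash
python3 p.py .642 .259 .068 11.6; python3 chk.py wrist .58 .72 .2 .33 .09
```

```text
t 14.5 pos [0.6415 0.2599 0.2073] rpy [1.80e+02 1.00e-01 1.16e+01] q [ 38.  24.   0.  -0. -67.  63.] F [ 0.1  0.  -0.1] open 0.0876
shift m [ 0.0005 -0.0009 -0.1393] units [ 0.0006 -0.0011 -0.1741] turn units -0.0001 min rows 2.8
569 rect [644.8 259.5] [22.3 22.1] 5.6 zmax [0.1028 0.1045]
```

Call:
{"fn": "play_rows", "kwargs": {"deltas": [[0.0015, -0.001, -0.04, 0, 0, 0], [0, 0, -0.05, 0, 0, 0], [0, 0, -0.045, 0, 0, 0], [0, 0, -0.025, 0, 0, 0], [0, 0, -0.014, 0, 0, 0], [0, 0, 0, 0, 0, 0], [0, 0, 0, 0, 0, 0], [0, 0, 0, 0, 0, 0]]}}

```text
clock: 15.35
tool_pos: [0.6443, 0.2597, 0.071]
orientation: [-179.9, -0.1, 11.6]
force: [0.3, 0.6, 0.3]
opening: 0.0876
gripper_force: 0.0
```

Call:
{"fn": "play_rows", "kwargs": {"deltas": [[0, 0, 0, 0, 0, 0], [0, 0, 0, 0, 0, 0], [0, 0, 0, 0, 0, 0], [0, 0, 0, 0, 0, 0], [0, 0, 0, 0, 0, 0], [0, 0, 0, 0, 0, 0], [0, 0, 0, 0, 0, 0], [0, 0, 0, 0, 0, 0], [0, 0, 0, 0, 0, 0]], "gripper": -1}}

```text
clock: 16.25
tool_pos: [0.6435, 0.259, 0.0691]
orientation: [180.0, 0.0, 11.6]
force: [0.4, 0.1, -0.5]
opening: 0.0442
gripper_force: 30.0
```

Call:
{"fn": "play_rows", "kwargs": {"deltas": [[0, 0, 0.01, 0, 0, 0], [0, 0, 0.03, 0, 0, 0], [0, 0, 0.04, 0, 0, 0], [0, 0, 0.04, 0, 0, 0], [0, 0, 0.02, 0, 0, 0], [0, 0, 0, 0, 0, 0]]}}

```text
clock: 16.85
tool_pos: [0.6448, 0.2598, 0.1852]
orientation: [-179.9, -0.3, 11.6]
force: [-0.3, 1.0, -1.5]
opening: 0.0442
gripper_force: 30.0
```

Call:
{"fn": "play_rows", "kwargs": {"deltas": [[-0.0397, 0.0138, 0, 0, 0, 0], [-0.0397, 0.0138, 0, 0, 0, 0], [-0.0397, 0.0138, 0, 0, 0, 0], [-0.0397, 0.0138, 0, 0, 0, 0], [-0.0397, 0.0138, 0, 0, 0, 0], [-0.0397, 0.0138, 0, 0, 0, 0], [0, 0, 0, 0, 0, 0], [0, 0, 0, 0, 0, 0]]}}

```text
clock: 17.65
tool_pos: [0.4521, 0.3254, 0.1809]
orientation: [180.0, 0.0, 11.7]
force: [-0.1, -0.1, -0.2]
opening: 0.0443
gripper_force: 30.0
```

```bash
python3 p.py .4529 .3252 .0747 11.6
```

```text
t 17.65 pos [0.4521 0.3254 0.1809] rpy [180.    0.   11.7] q [ 56.  13. -20.  -0. -58.  46.] F [-0.1 -0.1 -0.2] open 0.0443
shift m [ 0.0008 -0.0002 -0.1062] units [ 0.001  -0.0002 -0.1328] turn units -0.0005 min rows 2.1
```

Call:
{"fn": "play_rows", "kwargs": {"deltas": [[0.001, 0, -0.03, 0, 0, 0], [0, 0, -0.045, 0, 0, 0], [0, 0, -0.03, 0, 0, 0], [0, 0, -0.015, 0, 0, 0], [0, 0, -0.008, 0, 0, 0], [0, 0, -0.0045, 0, 0, 0], [0, 0, 0, 0, 0, 0], [0, 0, 0, 0, 0, 0], [0, 0, 0, 0, 0, 0], [0, 0, 0, 0, 0, 0]]}}

```text
clock: 18.65
tool_pos: [0.4539, 0.3255, 0.0759]
orientation: [-180.0, -0.1, 11.6]
force: [-0.4, 0.3, -0.6]
opening: 0.0442
gripper_force: 30.0
```

Call:
{"fn": "play_rows", "kwargs": {"deltas": [[0, 0, 0, 0, 0, 0], [0, 0, 0, 0, 0, 0], [0, 0, 0, 0, 0, 0], [0, 0, 0, 0, 0, 0], [0, 0, 0, 0, 0, 0]], "gripper": 0.6}}

```text
clock: 19.15
tool_pos: [0.4537, 0.3252, 0.0751]
orientation: [180.0, -0.0, 11.6]
force: [0.1, 0.3, 0.2]
opening: 0.0698
gripper_force: 0.0
```

Call:
{"fn": "play_rows", "kwargs": {"deltas": [[0, 0, 0.02, 0, 0, 0], [0, 0, 0.05, 0, 0, 0], [0, 0, 0.05, 0, 0, 0], [0, 0, 0.04, 0, 0, 0], [0, 0, 0, 0, 0, 0], [0, 0, 0, 0, 0, 0]]}}

```text
clock: 19.75
tool_pos: [0.4538, 0.3254, 0.2038]
orientation: [-179.9, -0.1, 11.6]
force: [-0.8, 0.5, -1.1]
opening: 0.0699
gripper_force: 0.0
```

```bash
python3 chk.py scene .40 .50 .28 .37 .05; python3 chk.py scene .40 .50 .28 .37 .095;python3 p.py .4355 .2305 .027 -77.5
```

```text
530 rect [464.6 320.9] [72.2 40.1] 2.5 zmax [0.0812 0.1097]
107 rect [452.4 323.8] [21.8 22.2] 11.6 zmax [0.1068 0.1106]
t 19.85 pos [0.4532 0.3247 0.2021] rpy [1.80e+02 1.00e-01 1.16e+01] q [ 56.  12. -18.  -0. -61.  46.] F [-0.2 -0.5 -0.4] open 0.07
shift m [-0.0177 -0.0942 -0.1751] units [-0.0221 -0.1178 -0.2189] turn units -0.4949 min rows 10.4
```

Call:
{"fn": "play_rows", "kwargs": {"deltas": [[-0.002, -0.0107, 0, 0, 0, -0.045], [-0.002, -0.0107, 0, 0, 0, -0.045], [-0.002, -0.0107, 0, 0, 0, -0.045], [-0.002, -0.0107, 0, 0, 0, -0.045], [-0.002, -0.0107, 0, 0, 0, -0.045], [-0.002, -0.0107, 0, 0, 0, -0.045], [-0.002, -0.0107, 0, 0, 0, -0.045], [-0.002, -0.0107, 0, 0, 0, -0.045], [-0.002, -0.0107, 0, 0, 0, -0.045], [-0.002, -0.0107, 0, 0, 0, -0.045]], "gripper": 1}}

```text
clock: 20.85
tool_pos: [0.4371, 0.2387, 0.2016]
orientation: [179.9, -0.1, -69.7]
force: [-0.9, 0.1, -0.1]
opening: 0.0873
gripper_force: 0.0
```

Call:
{"fn": "play_rows", "kwargs": {"deltas": [[-0.002, -0.0107, 0, 0, 0, -0.045], [0, 0, -0.04, 0, 0, 0], [0, 0, -0.04, 0, 0, 0], [0, 0, 0, 0, 0, 0], [0, 0, 0, 0, 0, 0], [0, 0, 0, 0, 0, 0]]}}

```text
clock: 21.45
tool_pos: [0.4367, 0.2316, 0.1402]
orientation: [-179.9, 0.0, -77.5]
force: [0.1, 0.5, 0.6]
opening: 0.0878
gripper_force: 0.0
```

```bash
python3 p.py .4355 .2302 .027 -77.5; python3 chk.py top .39 .48 .18 .28 .012; python3 chk.py scene .39 .48 .18 .28 .012
```

```text
t 21.45 pos [0.4367 0.2316 0.1402] rpy [-179.9    0.   -77.5] q [ 51.   9. -30.   0. -51. -38.] F [0.1 0.5 0.6] open 0.0878
shift m [-0.0012 -0.0014 -0.1132] units [-0.0016 -0.0018 -0.1415] turn units -0.0002 min rows 2.3
40 rect [423.2 211.3] [12.1 62.9] 77.7 zmax [0.0167 0.0415]
352 rect [435.6 228.1] [57.7 85.9] 83.2 zmax [0.017  0.1263]
```

Call:
{"fn": "play_rows", "kwargs": {"deltas": [[-0.001, -0.0015, -0.04, 0, 0, 0], [0, 0, -0.04, 0, 0, 0], [0, 0, -0.035, 0, 0, 0], [0, 0, -0.017, 0, 0, 0], [0, 0, -0.0095, 0, 0, 0], [0, 0, 0, 0, 0, 0], [0, 0, 0, 0, 0, 0], [0, 0, 0, 0, 0, 0]]}}

```text
clock: 22.35
tool_pos: [0.4359, 0.2305, 0.0271]
orientation: [-179.9, 0.1, -77.5]
force: [-0.1, -0.4, 0.1]
opening: 0.0879
gripper_force: 0.0
```

Call:
{"fn": "play_rows", "kwargs": {"deltas": [[0, 0, 0, 0, 0, 0], [0, 0, 0, 0, 0, 0], [0, 0, 0, 0, 0, 0], [0, 0, 0, 0, 0, 0], [0, 0, 0, 0, 0, 0], [0, 0, 0, 0, 0, 0], [0, 0, 0, 0, 0, 0], [0, 0, 0, 0, 0, 0], [0, 0, 0, 0, 0, 0], [0, 0, 0, 0, 0, 0]], "gripper": -1}}

```text
clock: 23.35
tool_pos: [0.4353, 0.2298, 0.0259]
orientation: [180.0, -0.0, -77.5]
force: [0.2, 0.2, -0.4]
opening: 0.0334
gripper_force: 30.0
```

Call:
{"fn": "play_rows", "kwargs": {"deltas": [[0, 0, 0.01, 0, 0, 0], [0, 0, 0.03, 0, 0, 0], [0, 0, 0.04, 0, 0, 0], [0, 0, 0.04, 0, 0, 0], [0, 0, 0.02, 0, 0, 0], [0, 0, 0, 0, 0, 0]]}}

```text
clock: 23.95
tool_pos: [0.4364, 0.231, 0.1411]
orientation: [-179.7, 0.2, -77.5]
force: [0.4, -0.1, -0.9]
opening: 0.0334
gripper_force: 30.0
```

```bash
python3 p.py .5267 -.0510 .0325 -78.3
```

```text
t 23.95 pos [0.4364 0.231  0.1411] rpy [-179.7    0.2  -77.5] q [ 51.   9. -30.   0. -50. -38.] F [ 0.4 -0.1 -0.9] open 0.0334
shift m [ 0.0903 -0.282  -0.1086] units [ 0.1128 -0.3525 -0.1358] turn units -0.0046 min rows 6.3
```

Call:
{"fn": "play_rows", "kwargs": {"deltas": [[0.0143, -0.0439, 0, 0, 0, -0.0045], [0.0143, -0.0439, 0, 0, 0, 0], [0.0143, -0.0439, 0, 0, 0, 0], [0.0143, -0.0439, 0, 0, 0, 0], [0.0143, -0.0439, 0, 0, 0, 0], [0.0143, -0.0439, 0, 0, 0, 0], [0.0143, -0.0439, 0, 0, 0, 0], [0.0143, -0.0439, 0, 0, 0, 0], [0, 0, 0, 0, 0, 0], [0, 0, 0, 0, 0, 0]]}}

```text
clock: 24.95
tool_pos: [0.5262, -0.052, 0.137]
orientation: [179.9, 0.0, -78.4]
force: [0.3, 0.3, -0.1]
opening: 0.0337
gripper_force: 30.0
```

```bash
python3 p.py .5267 -.0510 .0330 -78.3;python3 -c "
from h import *
take('wrist','w3')"
```

```text
t 24.95 pos [ 0.5262 -0.052   0.137 ] rpy [179.9   0.  -78.4] q [ 16.  13. -26.  -0. -51.  -4.] F [ 0.3  0.3 -0.1] open 0.0337
shift m [ 0.0005  0.001  -0.104 ] units [ 0.0007  0.0013 -0.1301] turn units 0.0008 min rows 2.1
```

View pics/w3.png

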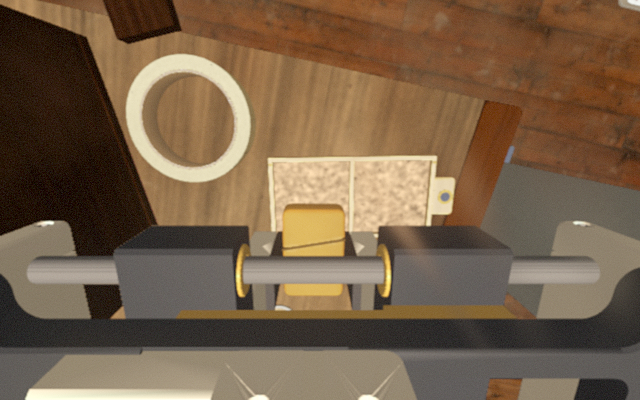

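Run:
```python
from h import *
z=np.load('pics/w3.npz'); m={k:z[k] for k in('fx','fy','cx','cy','world_to_cam')}
a,b=[ray(m,u,v,.011)[:2] for u,v in((268.5,157.5),(436.5,156))]
yw=np.arctan2(*(a-b)[::-1]); print(a,b,np.linalg.norm(a-b),np.degrees(yw))
y=np.radians(11.7);R=np.array([[np.cos(y),-np.sin(y)],[np.sin(y),np.cos(y)]])
c=(a+b)/2-R@[0,-.039]; print('centre',c,'bees bay',c+R@[.037,0],'spool bay',c+R@[-.037,0])
```

```text
[ 0.57410373 -0.08233498] [ 0.42753292 -0.11361221] 0.14987083796160214 12.04586271647888
centre [ 0.49290962 -0.05978391] bees bay [ 0.52914086 -0.05228078] spool bay [ 0.45667837 -0.06728704]
```

Call:
{"fn": "play_rows", "kwargs": {"deltas": [[0.0015, 0.0005, -0.03, 0, 0, 0], [0, 0, -0.045, 0, 0, 0], [0, 0, -0.03, 0, 0, 0], [0, 0, -0.013, 0, 0, 0], [0, 0, -0.008, 0, 0, 0], [0, 0, -0.0035, 0, 0, 0], [0, 0, 0, 0, 0, 0], [0, 0, 0, 0, 0, 0], [0, 0, 0, 0, 0, 0], [0, 0, 0, 0, 0, 0]]}}

```text
clock: 26.0
tool_pos: [0.5284, -0.0507, 0.035]
orientation: [-179.9, 0.0, -78.3]
force: [0.4, -0.6, -0.9]
opening: 0.0335
gripper_force: 30.0
```

Call:
{"fn": "play_rows", "kwargs": {"deltas": [[0, 0, 0, 0, 0, 0], [0, 0, 0, 0, 0, 0], [0, 0, 0, 0, 0, 0], [0, 0, 0, 0, 0, 0], [0, 0, 0, 0, 0, 0]], "gripper": 0.2}}

```text
clock: 26.5
tool_pos: [0.528, -0.0507, 0.0344]
orientation: [180.0, 0.0, -78.3]
force: [-0.1, -0.1, -0.2]
opening: 0.0526
gripper_force: 0.0
```

Call:
{"fn": "play_rows", "kwargs": {"deltas": [[0, 0, 0.02, 0, 0, 0], [0, 0, 0.04, 0, 0, 0], [0, 0, 0.05, 0, 0, 0], [0, 0, 0.03, 0, 0, 0], [0, 0, 0, 0, 0, 0], [0, 0, 0, 0, 0, 0]]}}

```text
clock: 27.1
tool_pos: [0.5281, -0.0506, 0.1468]
orientation: [-179.9, 0.0, -78.3]
force: [-0.3, 0.3, -0.4]
opening: 0.0524
gripper_force: 0.0
```

```bash
python3 chk.py scene .48 .575 -.10 -.01 .016;python3 p.py .5345 .0938 .029 -78.4
```

```text
448 rect [526.9 -50.8] [35.  52.1] 11.2 zmax [0.022 0.025]
t 27.15 pos [ 0.5275 -0.0507  0.1459] rpy [180.    0.  -78.3] q [ 16.  12. -25.  -0. -53.  -4.] F [-0.1 -0.2  0.6] open 0.0525
shift m [ 0.007   0.1445 -0.1169] units [ 0.0087  0.1806 -0.1461] turn units -0.0005 min rows 3.7
```

Call:
{"fn": "play_rows", "kwargs": {"deltas": [[0.0008, 0.0164, 0, 0, 0, 0.0455], [0.0008, 0.0164, 0, 0, 0, 0.0455], [0.0008, 0.0164, 0, 0, 0, 0.0455], [0.0008, 0.0164, 0, 0, 0, 0.0455], [0.0008, 0.0164, 0, 0, 0, 0.0455], [0.0008, 0.0164, 0, 0, 0, 0.0455], [0.0008, 0.0164, 0, 0, 0, 0.0455], [0.0008, 0.0164, 0, 0, 0, 0.0455], [0.0008, 0.0164, 0, 0, 0, 0.0455], [0.0008, 0.0164, 0, 0, 0, 0.0455]], "gripper": 1}}

```text
clock: 28.15
tool_pos: [0.5336, 0.0807, 0.1447]
orientation: [179.9, 0.2, 3.9]
force: [-0.2, -0.3, -0.0]
opening: 0.0877
gripper_force: 0.0
```

Call:
{"fn": "play_rows", "kwargs": {"deltas": [[0.0008, 0.0164, 0, 0, 0, 0.045], [0, 0, 0, 0, 0, 0], [0, 0, 0, 0, 0, 0], [0, 0, 0, 0, 0, 0], [0, 0, 0, 0, 0, 0]]}}

```text
clock: 28.65
tool_pos: [0.5349, 0.093, 0.1461]
orientation: [180.0, 0.0, 11.6]
force: [-0.2, -0.5, 0.8]
opening: 0.0879
gripper_force: 0.0
```

```bash
python3 p.py .5350 .0935 .030 11.7; python3 chk.py wrist .49 .58 .04 .14 .045
```

```text
t 28.65 pos [0.5349 0.093  0.1461] rpy [180.    0.   11.6] q [ 31.  13. -24.  -0. -53.  71.] F [-0.2 -0.5  0.8] open 0.0879
shift m [ 1.000e-04  5.000e-04 -1.161e-01] units [ 0.0002  0.0006 -0.1451] turn units 0.0007 min rows 2.3
2219 rect [536.2  92. ] [95.9 44.7] 88.6 zmax [0.0489 0.1285]
```

Call:
{"fn": "play_rows", "kwargs": {"deltas": [[0.0005, 0.0005, -0.04, 0, 0, 0], [0, 0, -0.045, 0, 0, 0], [0, 0, -0.035, 0, 0, 0], [0, 0, -0.017, 0, 0, 0], [0, 0, -0.008, 0, 0, 0], [0, 0, 0, 0, 0, 0], [0, 0, 0, 0, 0, 0], [0, 0, 0, 0, 0, 0]]}}

```text
clock: 29.5
tool_pos: [0.5361, 0.0943, 0.0314]
orientation: [-180.0, -0.1, 11.7]
force: [-0.1, 1.5, 0.3]
opening: 0.0875
gripper_force: 0.0
```

Call:
{"fn": "play_rows", "kwargs": {"deltas": [[0, 0, 0, 0, 0, 0], [0, 0, 0, 0, 0, 0], [0, 0, 0, 0, 0, 0], [0, 0, 0, 0, 0, 0], [0, 0, 0, 0, 0, 0], [0, 0, 0, 0, 0, 0], [0, 0, 0, 0, 0, 0], [0, 0, 0, 0, 0, 0], [0, 0, 0, 0, 0, 0]], "gripper": -1}}

```text
clock: 30.4
tool_pos: [0.5354, 0.094, 0.0303]
orientation: [180.0, 0.0, 11.7]
force: [-0.7, -0.2, 1.6]
opening: 0.0445
gripper_force: 30.0
```

Call:
{"fn": "play_rows", "kwargs": {"deltas": [[0, 0, 0.01, 0, 0, 0], [0, 0, 0.03, 0, 0, 0], [0, 0, 0.04, 0, 0, 0], [0, 0, 0.04, 0, 0, 0], [0, 0, 0.02, 0, 0, 0], [0, 0, 0, 0, 0, 0]]}}

```text
clock: 31.0
tool_pos: [0.537, 0.0947, 0.1457]
orientation: [-179.9, -0.3, 11.7]
force: [-0.0, 0.5, -0.7]
opening: 0.0444
gripper_force: 30.0
```

```bash
python3 p.py .4553 -.0665 .036 11.7
```

```text
t 31.0 pos [0.537  0.0947 0.1457] rpy [-179.9   -0.3   11.7] q [ 31.  13. -24.   0. -53.  71.] F [-0.   0.5 -0.7] open 0.0444
shift m [-0.0817 -0.1612 -0.1097] units [-0.1021 -0.2015 -0.1371] turn units -0.0001 min rows 4.2
```

Call:
{"fn": "play_rows", "kwargs": {"deltas": [[-0.0167, -0.0334, 0, 0, 0, 0], [-0.0167, -0.0334, 0, 0, 0, 0], [-0.0167, -0.0334, 0, 0, 0, 0], [-0.0167, -0.0334, 0, 0, 0, 0], [-0.0167, -0.0334, 0, 0, 0, 0], [-0.0167, -0.0334, 0, 0, 0, 0], [0, 0, 0, 0, 0, 0], [0, 0, 0, 0, 0, 0], [0, 0, 0, 0, 0, 0]]}}

```text
clock: 31.9
tool_pos: [0.4555, -0.066, 0.1422]
orientation: [-180.0, 0.0, 11.7]
force: [0.9, -0.6, -0.7]
opening: 0.0446
gripper_force: 30.0
```

Call:
{"fn": "play_rows", "kwargs": {"deltas": [[0, 0, -0.03, 0, 0, 0], [0, 0, -0.045, 0, 0, 0], [0, 0, -0.03, 0, 0, 0], [0, 0, -0.015, 0, 0, 0], [0, 0, -0.0085, 0, 0, 0], [0, 0, -0.0045, 0, 0, 0], [0, 0, 0, 0, 0, 0], [0, 0, 0, 0, 0, 0], [0, 0, 0, 0, 0, 0], [0, 0, 0, 0, 0, 0]]}}

```text
clock: 32.9
tool_pos: [0.4556, -0.0662, 0.0364]
orientation: [-180.0, -0.1, 11.7]
force: [-0.7, -0.5, -1.0]
opening: 0.0445
gripper_force: 30.0
```

Call:
{"fn": "play_rows", "kwargs": {"deltas": [[0, 0, 0, 0, 0, 0], [0, 0, 0, 0, 0, 0], [0, 0, 0, 0, 0, 0], [0, 0, 0, 0, 0, 0], [0, 0, 0, 0, 0, 0]], "gripper": 0.5}}

```text
clock: 33.4
tool_pos: [0.4553, -0.0663, 0.036]
orientation: [180.0, -0.0, 11.7]
force: [0.7, -0.3, 0.8]
opening: 0.0657
gripper_force: 0.0
```

Call:
{"fn": "play_rows", "kwargs": {"deltas": [[0, 0, 0.01, 0, 0, 0], [0, 0, 0.03, 0, 0, 0], [0, 0, 0.05, 0, 0, 0], [0, 0, 0.06, 0, 0, 0], [0, 0.04, 0.05, 0, 0, 0], [0, 0.06, 0, 0, 0, 0], [0, 0.06, 0, 0, 0, 0], [0, 0.06, 0, 0, 0, 0], [0, 0, 0, 0, 0, 0], [0, 0, 0, 0, 0, 0]]}}

```text
clock: 34.4
tool_pos: [0.455, 0.1099, 0.1954]
orientation: [-180.0, 0.0, 11.9]
force: [1.1, -0.7, 0.2]
opening: 0.0655
gripper_force: 0.0
```

```bash
for a in ".40 .50 -.12 -.01 .045" ".48 .575 -.10 -.01 .016" ".41 .495 .28 .37 .095" ".485 .58 .29 .39 .05" ".41 .55 .365 .45 .019"; do python3 chk.py scene $a; done; cp pics/last_scene.png pics/f_s.png
python3 -c "
import cv2;i=cv2.imread('pics/f_s.png');cv2.imwrite('pics/f.png',cv2.resize(i[110:350,180:500],None,fx=2.4,fy=2.4))"
```

```text
496 rect [454.4 -67. ] [44.9 43.5] 47.3 zmax [0.0542 0.057 ]
461 rect [527.7 -50.4] [35.3 52.2] 11.3 zmax [0.0221 0.0249]
110 rect [452.  325.4] [21.8 22.2] 26.2 zmax [0.1065 0.1102]
1 rect [501.4 323.1] [0. 0.] 0.0 zmax [0.0512 0.0512]
130 rect [467.8 391.9] [83.  23.4] 13.3 zmax [0.0267 0.0308]
```

View pics/f.png

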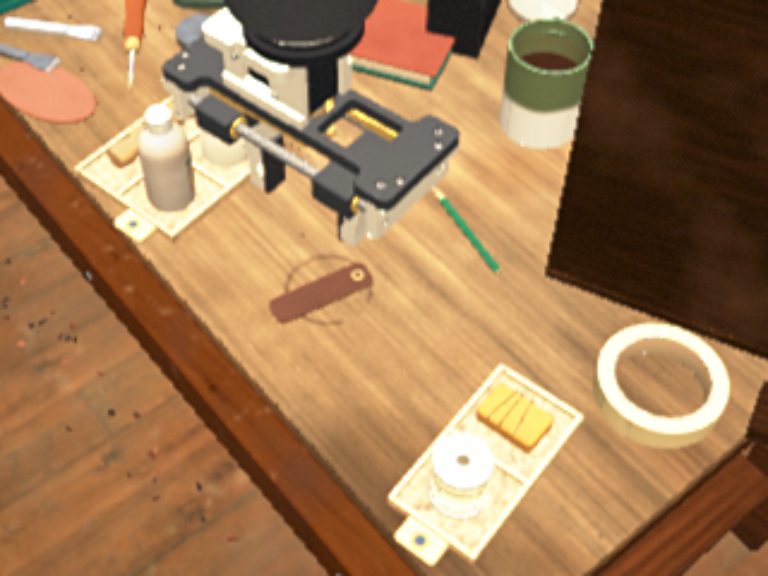

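Call:
{"fn": "play_rows", "kwargs": {"deltas": [[0, -0.03, 0.03, 0, 0, 0], [0, -0.05, 0.03, 0, 0, 0], [0, -0.05, 0.03, 0, 0, 0], [0, -0.05, 0, 0, 0, 0], [0, -0.05, 0, 0, 0, 0], [0, 0, 0, 0, 0, 0], [0, 0, 0, 0, 0, 0], [0, 0, 0, 0, 0, 0], [0, 0, 0, 0, 0, 0]]}}

```text
clock: 35.55
tool_pos: [0.4553, -0.0745, 0.267]
orientation: [-180.0, 0.0, 11.7]
force: [0.2, 0.1, -0.1]
opening: 0.0655
gripper_force: 0.0
```

```bash
for a in ".41 .495 .28 .37 .095" ".485 .58 .29 .39 .05" ".41 .55 .365 .45 .019"; do for c in scene top; do python3 chk.py $c $a; done; done
python3 -c "
import cv2;i=cv2.imread('pics/last_top.png');cv2.imwrite('pics/f2.png',cv2.resize(i[130:270,190:450],None,fx=3,fy=3))"
```

```text
111 rect [452.  324.9] [22.3 22.5] 74.9 zmax [0.107  0.1108]
111 rect [453.  326.7] [21.6 21.1] 49.8 zmax [0.1078 0.1109]
349 rect [523.7 337.2] [50.8 49.8] 14.6 zmax [0.0607 0.0637]
429 rect [524.9 339.3] [49.5 48.9] 48.0 zmax [0.061  0.0637]
196 rect [478.6 394.1] [ 46.1 105.4] 83.8 zmax [0.0266 0.0321]
434 rect [476.9 385.6] [96.5 54.2] 7.6 zmax [0.0268 0.0321]
```

View pics/f2.png

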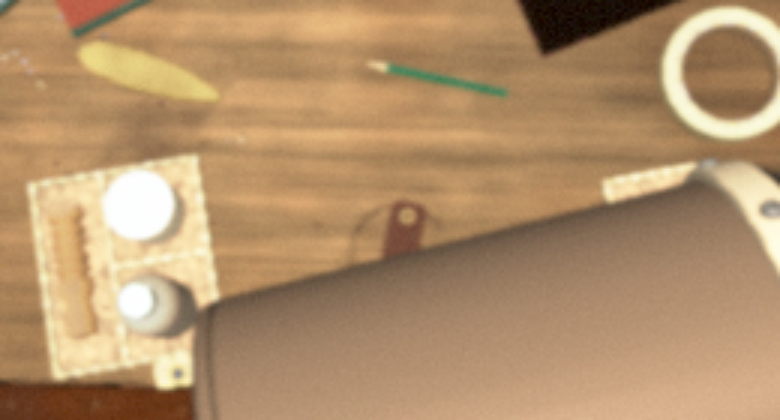

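The pictures show the slicker, white pot (140,205) and dye bottle (150,305) each in its own bay of the edge tray. The spool and beeswax sit centred in the stitch tray, and nothing touches the arm.

```bash
python3 -c "
from plant import *
print(close_job())"
```

```text
the job is handed in; nothing more can be done
None
```

Both kits are made up, with all five items measured near the centres of their bays by camera; the job was handed in at about 36 s, and the hand-in returned no verdict.

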